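Slide the covered movement dish through the gap onto the mat

TASK

Push the round blue movement dish along the bench with the fingertips, through the narrow gap between the stack of aluminium trays and the foot of the chrome loupe stand, until it rests wholly on the round black mat on the other side. Keep it flat on the bench, never lifting or tipping it, ease it through without jamming it hard against either side, and leave the parts cup, the case opener and the screwdriver where they are.

Things in the scene. Friction and masses are not known exactly. Their poses are not given: they have to be found in the camera images.
- dish: Round watch-movement dish, loose: blue plastic base 70 mm in diameter and 18 mm tall with upright sides, topped by a low clear glass cover 62 mm across (30 mm tall in all). About 150 g (0.10 to 0.20 kg). Slides on its flat underside with ordinary friction and stops when the push stops. Origin: centre of its underside. z up; its yaw has no meaning.
- mat: Round black mat let flush into the bench, 100 mm in diameter; no step, the dish slides straight onto it. Fixed during a run. Origin: its centre, at bench level. It always lies on the opposite side of the gap from the dish.
- gap (a point): Centre of the gap at bench level, midway between the trays and the loupe stand's foot. The passage runs along this frame's y axis (dish on one side, +y or -y, mat on the other); x points across it from the trays to the loupe stand. The gap is 77 mm wide (walls at x = -38.5 and +38.5 mm), with upright walls; the tray wall reaches from y = -45 to +45 mm, the foot's wall from y = -40 to +40 mm.
- trays: Stack of three aluminium trays with ribbed edges, fixed and immovable: 130 mm (its x) by 90 mm (its y), 48 mm tall. On the robot's side of the gap. Origin: centre of its underside.
- loupe_stand: Chrome loupe stand, fixed and immovable: flat foot 110 mm (its x) by 80 mm (its y), 30 mm tall, beyond the gap as seen from the robot. On the foot, 40 mm from its centre in +x (133.5 mm from the middle of the gap), stands a 12 mm post with a black ball on top, 150 mm above the bench in all; the black loupe, 44 mm across, is held 70 mm beyond the post in +x at 115 to 137 mm height. Origin: centre of the foot's underside.
- parts_cup: Bystander, loose: glass parts cup, 44 mm across the rim, 36 mm tall, standing on the bench. Origin: centre of its underside.
- case_opener: Bystander, loose: steel case opener lying flat, bar 110 mm (its x) by 16 mm, with a 44 mm wide cross head at +x, up to 13 mm tall. Origin: centre of its underside.
- screwdriver: Bystander, loose: green-handled screwdriver, 130 mm long, lying along its x axis (handle to -x). Origin: middle of its underside.
Things that resemble listed ones, but are neither listed nor needed, are in the scene too. Several things have the shape of the dish; the one meant has the colours described above.

How it is judged (in metres and radians):
On the way:
1. the dish is in the gap between the trays and the loupe stand's foot, on the bench (x of dish in the frame of gap between -0.006 and 0.006 m and y of dish in the frame of gap between -0.03 and 0.03 m and height (world z) of dish below 0.004 m), for 0.05 s.
At the end, for the whole second after the job is handed in: The dish, having come through the gap, stands flat and at rest wholly on the black mat (centres within 16 mm) (horizontal distance between dish and mat below 0.016 m and height (world z) of dish below 0.003 m and angle between dish's own z axis and vertical below 0.05 rad and linear speed of dish below 0.01 m/s); the robot touches nothing.
It fails at once if the dish is lifted off the bench (more than 6 mm) (height (world z) of dish above 0.006 m).
It fails at once if the dish is tipped (more than 0.15 rad) (angle between dish's own z axis and vertical above 0.15 rad).
It fails at once if the dish is jammed against the trays or the loupe stand with more than 25 N (contact force between dish and trays above 25 N or contact force between dish and loupe_stand above 25 N).
It fails at once if the parts cup, the case opener or the screwdriver is moved by more than 15 mm (distance of any of parts_cup, case_opener, screwdriver from where it was at the start of the episode above 0.015 m).
It also fails if it takes over 48 s, if anything falls off the work surface, if the arm or the gripper's body presses on something with over 40 N, if the wrist force passes 120 N, or if a joint passes its speed limit or range.

ROBOT

A 6-joint arm with a two-finger parallel gripper is mounted at the origin on the work surface. World frame = base frame: x ahead of the robot, y to its left, z up, the work surface at z = 0. Lengths are in m, angles in degrees, forces in N, time in s.
With the tool pointing down it reaches from about 0.3 to 0.775 m from the base axis. Payload 14.6 kg.
Tool frame: the origin (TCP) lies at the very end of the fingers, on their centre line; the grasp point (between the pads) lies 19 mm behind it; z points along the fingers, y is the direction in which the jaws open and shut (so a half turn about z gives the same grasp; the last joint's range is limited). The gripper opens to 85 mm and grips with 20 to 120 N. Pads are 22 mm wide; open, the fingers measure 114 mm over their backs; the gripper's body (76 mm by 85 mm) begins 54 mm behind the grasp point. The pads swing forward as they close: fully open they stand 13 mm farther back than shut.
Start: joints at [-75.665, 17.183, 87.147, -0, 75.671, -3.816], TCP at [0.171, -0.523, 0.231] pointing down, gripper open.
Joint ranges: [-173.82, 173.82], [-45.26, 126.66], [13.44, 144.39], [-59.66, 239.66], [0, 175.72], [-146.38, 146.38]. Speed limits (degrees/s): [127.2, 127.2, 147.25, 180, 180, 180].

INTERFACE

Orientations are given as a 3x3 rotation matrix whose columns are the frame's x, y, z axes.
In Python, from workcell import * gives the robot as it stands.
- The arm moves only by the shell command python3 -m inch 'ROWS' [FORCE]. ROWS is JSON, a list that holds one entry, the list of rows, each a list of 5 numbers: the closure, from 0 (fully open) to 1 (shut), then the shift along the world's x, y, z in m, then the turn about the world's z in rad. In form: [[[fingers, dx, dy, dz, twist], ...]]. A call has exactly 10 rows; each row is the pose to reach, as a shift and turn from the pose measured when the call began; what a row does not reach only later rows make up. A row lasts 1/12 s, in which the tool goes at most 41.7 mm and 7.16 degrees, less where a joint would pass 70% of its speed; a pose out of reach is approached as far as the arm can. A call with a gripper value outside its range is refused whole. The fingers move at their own pace and stop on an object; FORCE is the grip in N (left out, the last holds). Time passes only in rows, so rows that repeat a pose let the fingers close, or fill a call up. It gives the time, the measured TCP pose, the force and the opening at its end, in the units of the state.
- get_state(): the state, without advancing time (a new reading comes with each control period).
- get_image(name): name is "scene" or "top" or "wrist"; returns the picture (480x640x3 uint8, red, green, blue); there is no depth.
- camera_model(name): a dict with "fov_y" (degrees; the focal length in pixels is half the picture's height over the tangent of half this angle, whatever the lens; pixels are square), "cx", "cy" (the principal point, pixels), "eye" and "attitude" of the camera in the world; the wrist camera has in their place "hand_eye" (4x4, takes a point from camera to tool coordinates, whose origin is the TCP and whose axes are the flange's). Camera axes: x right, y down, z forward; pixel columns grow to the right and rows downward; lengths in m; the calibration is good to about 2 mm. The wrist camera is an equidistant fisheye: a pixel r from the principal point sees the ray r / f radians off the axis. A picture is of the moment at which its call begins: read the wrist's pose just before it. camera_model takes no time and is no camera call.
- close_job(): hands the job in, once; it reports no verdict.
The state is a dict: "time_s": time; "joint_positions": joint angles; "qvel": joint speeds; "tau": joint torques, N m; "tool_pos": TCP position; "tool_rot": TCP orientation; "contact_force": force on the tool from outside, world axes, zero at the start; "wrist_torque": the same for the moment, N m; "opening": finger opening in m.
Only numpy, scipy, OpenCV 4.12 (cv2) and the standard library are available. Lean on these libraries where they do the work, as an engineer would, in place of code of your own. Each camera call takes 0.05 s, during which the arm holds its last target.

## Working session

There is one attempt and no reset: what is moved stays moved. The work goes in short steps, Python scripts to look and compute and a shell command to move; the robot and the scene stay as the last step left them, time stands still between calls to the robot, and variables do not carry over. Pictures are saved under pics/ and viewed, and the job is handed in when it is done.

```bash
mkdir -p pics; ls; python3 - <<'E'
from workcell import *
import cv2
s=get_state();print(s)
for n in ["scene","top"]:
    im=get_image(n);cv2.imwrite(f"pics/{n}0.png",im[:,:,::-1]);print(n,camera_model(n))
E
```

```text
pics
{'time_s': 0.0, 'joint_positions': array([-7.56668098e+01,  1.72161199e+01,  8.71809286e+01, -4.97117328e-05,
        7.56704384e+01, -3.81565048e+00]), 'qvel': array([ 0.12454919, -0.05287558, -0.04722297,  0.00542981, -0.09529607,
       -0.02019666]), 'tau': array([ 2.34281179e-03, -5.43499732e+01, -3.61791301e+01,  5.63897515e-05,
        4.00936246e-03, -1.21600249e-05]), 'tool_pos': array([ 0.17125784, -0.52240692,  0.23071197]), 'tool_rot': array([[ 9.50250500e-01,  3.11486599e-01, -2.92408030e-04],
       [ 3.11486727e-01, -9.50249818e-01,  1.14099657e-03],
       [ 7.75444640e-05, -1.17531378e-03, -9.99999306e-01]]), 'contact_force': array([-1.15709049, -0.01722366,  0.21442266]), 'wrist_torque': array([-0.03190978, -0.00683959,  0.00945386]), 'opening': 0.08507381698935115}
scene {'fov_y': 45.39039796450293, 'cx': 305.21183519748547, 'cy': 235.0416863629273, 'eye': array([ 1.17845291, -0.45529905,  0.62812465]), 'attitude': array([[ 0.56340759,  0.50938535, -0.65046018],
       [ 0.82602522, -0.33211302,  0.45539355],
       [ 0.01594451, -0.7938687 , -0.60788014]])}
top {'fov_y': 48.20223320070457, 'cx': 313.91366349286983, 'cy': 241.89106199722485, 'eye': array([0.39727021, 0.00902834, 0.92956774]), 'attitude': array([[ 0.01385648, -0.98283067,  0.1839888 ],
       [-0.99952937, -0.01865127, -0.02435518],
       [ 0.02736864, -0.18356473, -0.98262656]])}
```

View pics/top0.png

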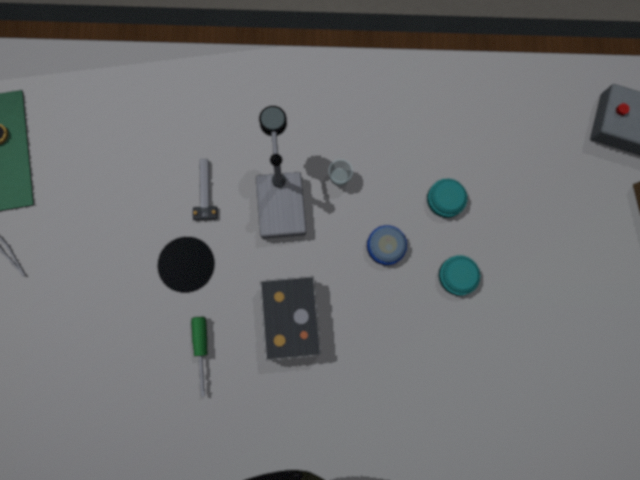

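View pics/scene0.png

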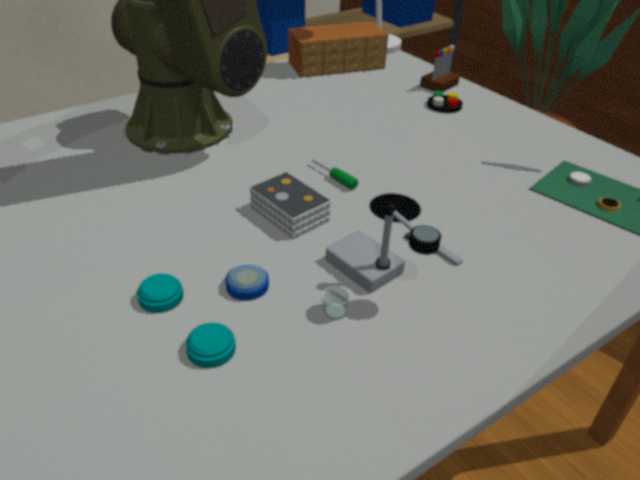

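The top view has three dish shapes: the blue one with a clear cover at (387,245), and teal ones at (448,198) and (460,275). The blue one fits the description. The mat is at (186,264), the trays at (290,318) and the foot at (281,205). The cup is at (340,173), the opener at (205,190) and the screwdriver at (201,350). Next I'll check the choice in a crop and measure.

```bash
cat > h.py <<'E'
from workcell import *
import cv2, numpy as np
def ray(n,u,v,z):
    c=camera_model(n);f=240/np.tan(np.radians(c['fov_y']/2))
    d=c['attitude']@np.array([(u-c['cx'])/f,(v-c['cy'])/f,1.]);e=c['eye']
    return e+d*(z-e[2])/d[2]
def proj(n,p):
    c=camera_model(n);f=240/np.tan(np.radians(c['fov_y']/2))
    q=c['attitude'].T@(np.array(p)-c['eye']);return q[:2]/q[2]*f+[c['cx'],c['cy']]
def big(m,seed):
    n,l,s,ce=cv2.connectedComponentsWithStats(m.astype(np.uint8));k=l[seed[1],seed[0]]
    cs,_=cv2.findContours((l==k).astype(np.uint8),cv2.RETR_EXTERNAL,cv2.CHAIN_APPROX_NONE)
    return max(cs,key=cv2.contourArea)
E
python3 - <<'E'
from h import *
im=cv2.imread("pics/top0.png")
cv2.imwrite("pics/crop0.png",cv2.resize(im[90:390,140:480],None,fx=2.3,fy=2,interpolation=cv2.INTER_CUBIC) if 0 else cv2.resize(im[100:370,140:480],(756,600),interpolation=cv2.INTER_CUBIC))
for p in [(387,245),(370,245),(186,264),(290,318),(270,300),(281,215),(340,230),(340,300)]: print(p,im[p[1],p[0]],cv2.cvtColor(im,cv2.COLOR_BGR2HSV)[p[1],p[0]])
E
```

```text
(387, 245) [110 110 103] [ 90  16 110]
(370, 245) [111  79  59] [108 119 111]
(186, 264) [16 16 13] [90 48 16]
(290, 318) [51 48 44] [103  35  51]
(270, 300) [55 53 49] [100  28  55]
(281, 215) [123 116 113] [111  21 123]
(340, 230) [131 129 129] [120   4 131]
(340, 300) [128 125 125] [120   6 128]
```

View pics/crop0.png

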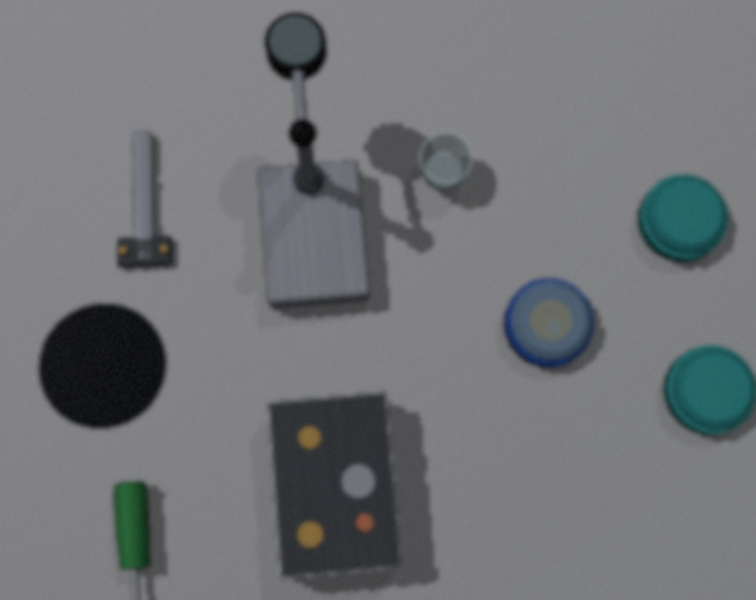

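```bash
python3 - <<'E'
from h import *
im=cv2.imread("pics/top0.png");hsv=cv2.cvtColor(im,cv2.COLOR_BGR2HSV)
g=im.max(2)
def circ(m,seed,z,n="top"):
    c=big(m,seed);P=np.array([ray(n,*p[0],z)[:2] for p in c]);(x,y),r=cv2.minEnclosingCircle((P*1000).astype(np.float32));return x,y,r, cv2.contourArea(c)
print("mat",circ(g<45,(186,264),0))
m=(hsv[...,0]>98)&(hsv[...,0]<125)&(hsv[...,1]>60)&(g>30)
print("dish",circ(m,(370,245),.018))
# trays
m=g<75
m=cv2.morphologyEx(m.astype(np.uint8),cv2.MORPH_CLOSE,np.ones((3,3)))
c=big(m,(270,310));P=np.array([ray("top",*p[0],.048)[:2]*1000 for p in c],np.float32)
r=cv2.minAreaRect(P);print("tray",r,cv2.boxPoints(r).tolist())
# foot: edge view
s=im[150:250,245:320]
gr=cv2.cvtColor(s,cv2.COLOR_BGR2GRAY)
s2=np.clip((gr.astype(float)-60)*255/90,0,255).astype(np.uint8)
cv2.imwrite("pics/foot0.png",cv2.resize(s2,None,fx=6,fy=6,interpolation=cv2.INTER_CUBIC)[:600])
s2=im[265:365,245:330]
cv2.imwrite("pics/tray0.png",np.clip(cv2.resize(s2,None,fx=6,fy=6,interpolation=cv2.INTER_CUBIC).astype(float)*1.8,0,255))
E
```

```text
mat (528.06591796875, 208.50985717773438, 47.665061950683594, 2262.0)
dish (565.38623046875, -139.76927185058594, 35.982505798339844, 1238.0)
tray ((430.2718200683594, 22.85968780517578), (137.36807250976562, 86.36822509765625), 6.1990180015563965) [[357.3262634277344, 58.374637603759766], [366.6524963378906, -27.488582611083984], [503.2173767089844, -12.655261993408203], [493.8911437988281, 73.20796203613281]][ WARN:0@0.846] global loadsave.cpp:1063 imwrite_ Unsupported depth image for selected encoder is fallbacked to CV_8U.
```

View pics/foot0.png

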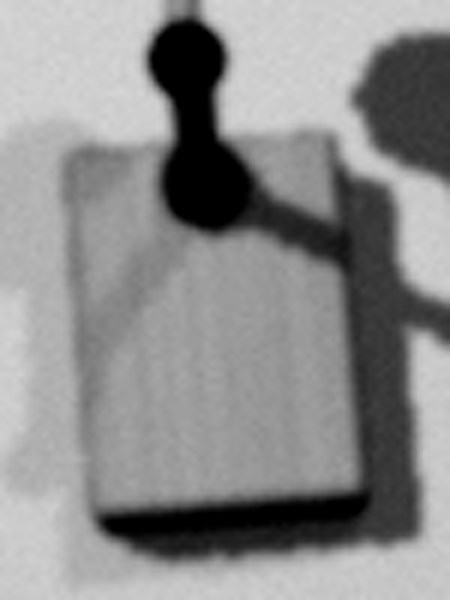

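View pics/tray0.png

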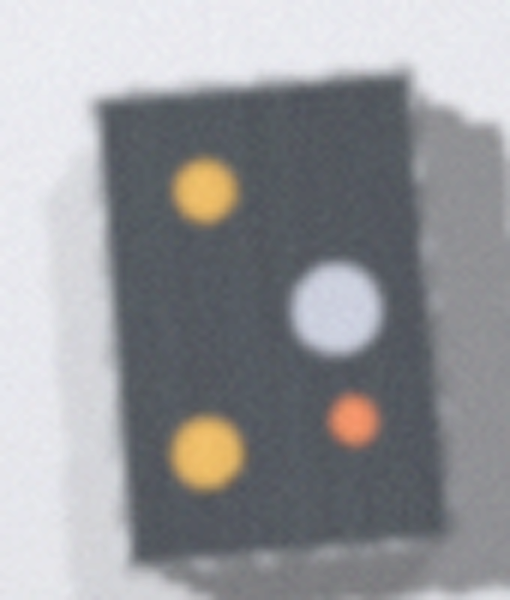

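The blue dish is confirmed. The tray top's gap edge runs (261.6,282)–(313,278), and the foot's near edge runs about (261,236)–(305,232).

```bash
python3 - <<'E'
from h import *
f=lambda p,o:((p[0]+.5)/6-.5+o[0],(p[1]+.5)/6-.5+o[1])
T=np.array([ray("top",*f(p,(245,265)),.048)[:2]*1000 for p in [(100,102),(408,78),(443,533),(133,560)]])
F=np.array([ray("top",*f(p,(245,150)),.030)[:2]*1000 for p in [(66,150),(335,137),(362,492),(97,515)]])
for n,Q in(("T",T),("F",F)):
    print(n,Q.round(1).tolist(),Q.mean(0)); 
    for i in range(4):
        d=Q[(i+1)%4]-Q[i];print(np.hypot(*d),np.degrees(np.arctan2(d[1],d[0])))
# estimate of gap axis
dx=F.mean(0)-T.mean(0);print("centre dist",np.hypot(*dx),np.degrees(np.arctan2(dx[1],dx[0])), "expected 197")
u=dx/np.hypot(*dx);gT=T.mean(0)+u*103.5;gF=F.mean(0)-u*93.5;print(gT,gF)
im=cv2.imread("pics/scene0.png");hsv=cv2.cvtColor(im,cv2.COLOR_BGR2HSV);g=im.max(2)
def el(m,seed,z):
    c=big(m,seed);P=np.array([ray("scene",*p[0],z)[:2] for p in c]);(x,y),r=cv2.minEnclosingCircle((P*1000).astype(np.float32));return x,y,r
print("mat",el(g<45,(400,212),0) )
m=(hsv[...,0]>98)&(hsv[...,0]<125)&(hsv[...,1]>60)
print("dish",el(m,(248,293),.009))
cv2.imwrite("pics/sc.png",cv2.resize(im[140:330,120:470],(800,434),interpolation=cv2.INTER_CUBIC))
E
```

```text
T [[494.3, 72.9], [502.3, -11.5], [379.8, -22.6], [371.7, 60.2]] [437.01890804  24.76105384]
84.74679234352807 -84.54489464880572
123.01885876865859 -174.79965436339322
83.20634571437016 95.63415800264048
123.28167316065338 5.917013749617814
F [[683.0, 90.0], [688.7, 12.0], [583.4, 2.4], [575.2, 77.6]] [632.59256876  45.5025153 ]
78.1887782141631 -85.81309430300331
105.82803796250523 -174.76844666655606
75.6336494645744 96.18149319810794
108.53747430296552 6.579130023497451
centre dist 196.6704476847942 6.053844384906715 expected 197
[539.94171176  35.67647752] [539.61399729  35.64172193]
mat (526.1757202148438, 210.95120239257812, 46.78429412841797)
dish (565.6728515625, -138.4545440673828, 42.88551330566406)
```

View pics/sc.png

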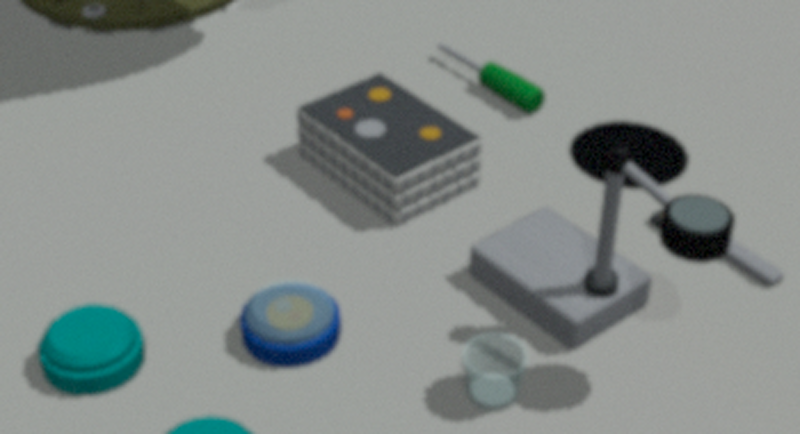

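The gap centre is at (539.8, 35.7) mm with a yaw of about 6.05°, and both walls agree to within 0.4 mm. Next I'll work out the approach point.

```bash
cat >> h.py <<'E'
G=np.array([.5398,.0357]);A=np.radians(6.05);R=np.array([[np.cos(A),-np.sin(A)],[np.sin(A),np.cos(A)]])
w2g=lambda p:R.T@(np.array(p)[:2]-G)
g2w=lambda q:G+R@np.array(q)
E
python3 - <<'E'
from h import *
im=cv2.imread("pics/top0.png");hsv=cv2.cvtColor(im,cv2.COLOR_BGR2HSV)
m=(hsv[...,0]>80)&(hsv[...,0]<95)&(hsv[...,1]>130)
for s in [(448,198),(460,275)]:
    c=big(m,s);P=np.array([ray("top",*p[0],.018)[:2] for p in c],np.float32);(x,y),r=cv2.minEnclosingCircle(P);print(x,y,r,w2g((x,y)))
print("dish",w2g((.5654,-.1395)),"mat",w2g((.527,.2097)))
for n,p in (("cup",(340,178)),("opener",(205,190)),("openerhead",(205,213)),("sd",(200,320))):print(n,w2g(ray("top",*p,.01)))
print(g2w((.007,-.235))-get_state()['tool_pos'][:2])
E
```

```text
0.6523572206497192 -0.2472519725561142 0.03490163013339043 [ 0.08210822 -0.29323913]
0.514763593673706 -0.26465874910354614 0.03444964438676834 [-0.05655366 -0.2960471 ]
dish [ 0.00699198 -0.17692233] mat [0.00561025 0.17437994]
cup [ 0.13586697 -0.10939604]
opener [0.13376748 0.13086741]
openerhead [0.092065 0.133149]
sd [-0.09267934  0.15166275]
[0.4002292  0.32514607]
```

```bash
python3 -m inch '[[[0.6,0.02,0.016,0,0.08],[0.6,0.045,0.037,0,0.16],[0.6,0.07,0.057,0,0.24],[0.6,0.095,0.077,0,0.32],[0.6,0.12,0.097,0,0.4],[0.6,0.145,0.118,0,0.48],[0.6,0.17,0.138,0,0.56],[0.6,0.19,0.155,0,0.63],[0.6,0.2,0.163,0,0.68],[0.6,0.2,0.163,0,0.68]]]' 30
python3 -m inch '[[[0.6,0.02,0.016,0,0.08],[0.6,0.045,0.037,0,0.16],[0.6,0.07,0.057,-0.01,0.24],[0.6,0.095,0.077,-0.02,0.32],[0.6,0.12,0.097,-0.04,0.4],[0.6,0.145,0.118,-0.06,0.48],[0.6,0.17,0.138,-0.08,0.56],[0.6,0.19,0.155,-0.1,0.63],[0.6,0.2,0.162,-0.11,0.68],[0.6,0.2,0.162,-0.11,0.68]]]'
python3 - <<'E'
from h import *
s=get_state();print(s['joint_positions'],s['opening'],s['contact_force'])
print(w2g(s['tool_pos']),s['tool_pos'],"yaw",np.degrees(np.arctan2(s['tool_rot'][1,0],s['tool_rot'][0,0])))
im=get_image("wrist");cv2.imwrite("pics/w1.png",im[:,:,::-1])
E
```

```text
time_s: 0.93
tool_pos: [0.3729, -0.3578, 0.2305]
tool_rot: [[0.538, 0.843, -0.001], [0.843, -0.538, 0.001], [0.001, -0.001, -1.0]]
contact_force: [-0.1, -0.0, -0.1]
opening: 0.0343
time_s: 1.77
tool_pos: [0.5729, -0.1943, 0.1173]
tool_rot: [[-0.115, 0.993, -0.006], [0.993, 0.115, 0.002], [0.003, -0.005, -1.0]]
contact_force: [-0.8, -0.0, -0.0]
opening: 0.0344
[-2.22024284e+01  3.06021446e+01  8.41099745e+01 -1.12317532e-02
  6.56407359e+01 -2.87768099e+01] 0.03438038153644221 [-0.79547087 -0.01810541 -0.02969437]
[ 0.00867121 -0.23224856] [ 0.57290105 -0.19434109  0.11728746] yaw 96.57860434600626
```

View pics/w1.png

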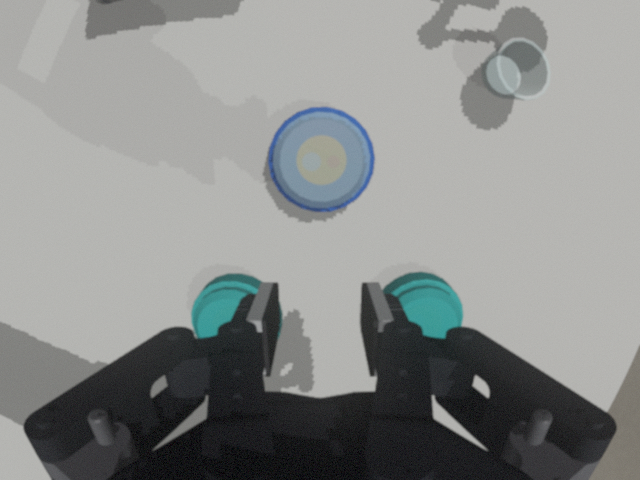

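The blue dish is centred ahead at (321,160), and the finger midline is at about column 320. Before the fingers enter the gap I want to know how wide the linkage is, and at what height.

```bash
python3 - <<'E'
from h import *
c=camera_model("wrist");print({k:v for k,v in c.items() if k!='hand_eye'});H=c['hand_eye'];print(H.round(3))
f=240/np.tan(np.radians(c['fov_y']/2))
def wr(u,v):
    d=np.array([u-c['cx'],v-c['cy']]);r=np.hypot(*d);t=r/f
    return H[:3,:3]@np.array([*(d/r*np.sin(t)),np.cos(t)]),H[:3,3]
for n,p in dict(tipL=(278,283),tipLout=(247,318),padtopL=(265,372),link=(190,335),linkout=(165,332),wide=(30,425),pin=(105,412)).items():
    d,o=wr(*p)
    for X in (0,.011):
        k=(X-o[0])/d[0];print(n,X,((o+k*d)*1000).round(1))
# dish centre via wrist
s=get_state();T=s['tool_rot']
d,o=wr(321,160);d=T@d;o=s['tool_pos']+T@o;p=o+d*(.018-o[2])/d[2];print(p,w2g(p))
E
```

```text
{'fov_y': 65.70646984690485, 'cx': 319.55275672253873, 'cy': 238.67356996680292}
[[-0.    -0.965 -0.262  0.066]
 [ 1.    -0.     0.     0.   ]
 [-0.    -0.262  0.965 -0.143]
 [ 0.     0.     0.     1.   ]]
tipL 0 [  0.  -19.6  20.2]
tipL 0.011 [ 11.  -16.3  -6.9]
tipLout 0 [  0.  -27.9 -16.4]
tipLout 0.011 [ 11.  -23.3 -37.5]
padtopL 0 [  0.  -16.2 -51.7]
padtopL 0.011 [ 11.  -13.5 -66.9]
link 0 [  0.  -46.5 -31.5]
link 0.011 [ 11.  -38.7 -50.1]
linkout 0 [  0.  -56.8 -30.6]
linkout 0.011 [ 11.  -47.4 -49.3]
wide 0 [  0.  -77.4 -89.5]
wide 0.011 [ 11.  -64.5 -98.5]
pin 0 [  0.  -57.6 -77.4]
pin 0.011 [ 11.  -48.  -88.3]
[ 0.56734216 -0.14242129  0.018     ] [ 0.00861543 -0.18003205]
```

The link joints are wide (±40–57 mm), possibly below tray height, at this opening. I'll close to a small gap, which still makes a V-cradle, and look again.

```bash
python3 -m inch '[[[0.85,0,0,0,0],[0.85,0,0,0,0],[0.85,0,0,-0.01,0],[0.85,0,0,-0.02,0],[0.85,0,0,-0.03,0],[0.85,0,0,-0.04,0],[0.85,0,0,-0.04,0],[0.85,0,0,-0.04,0],[0.85,0,0,-0.04,0],[0.85,0,0,-0.04,0]]]'
python3 - <<'E'
from h import *
s=get_state();print(s['opening'],s['tool_pos'])
a=get_image("wrist");b=get_image("scene")
cv2.imwrite("pics/w2.png",a[:,:,::-1])
p=proj("scene",s['tool_pos']);print(p)
x,y=map(int,p);cr=b[max(0,y-130):y+70,x-120:x+120][:,:,::-1];print(max(0,y-130),x-120)
cv2.imwrite("pics/s2.png",np.clip(cv2.resize(cr,None,fx=3,fy=3,interpolation=cv2.INTER_CUBIC).astype(float)*1.8,0,255).astype(np.uint8))
E
```

```text
time_s: 2.65
tool_pos: [0.5728, -0.1956, 0.0795]
tool_rot: [[-0.111, 0.994, -0.003], [0.994, 0.111, 0.001], [0.001, -0.003, -1.0]]
contact_force: [0.1, -0.0, 0.3]
opening: 0.0126
0.012614626654852194 [ 0.57276407 -0.19561967  0.07946885]
[213.27260353 262.71840402]
132 93
```

View pics/w2.png

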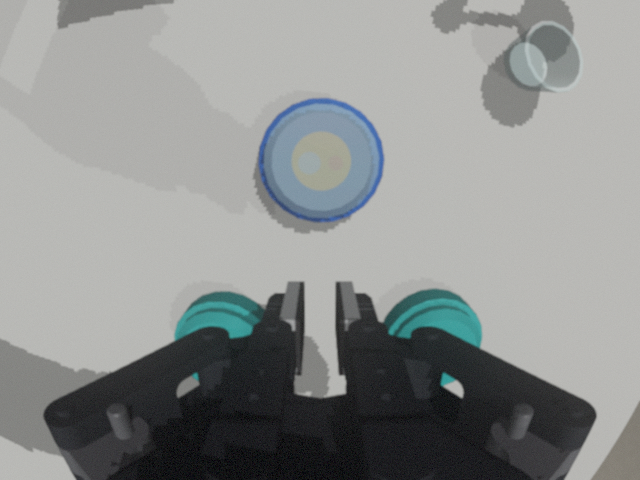

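View pics/s2.png

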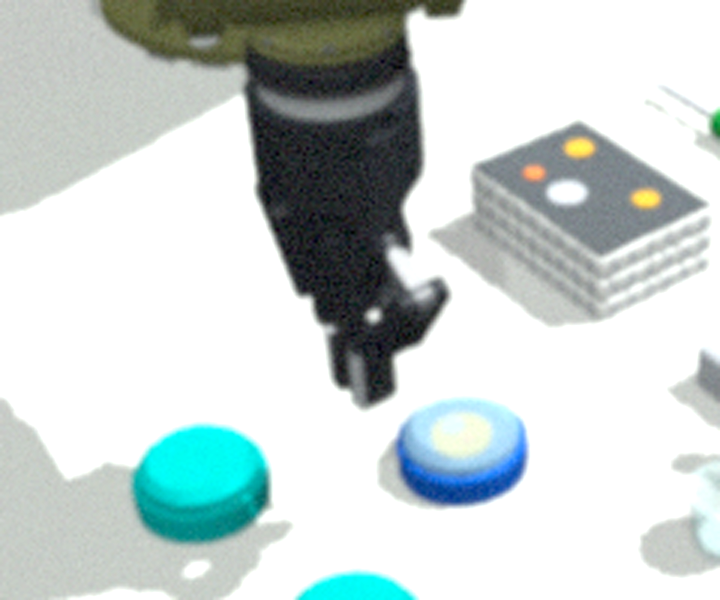

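```bash
python3 - <<'E'
from h import *
s=get_state();T=s['tool_rot'];t=s['tool_pos']
for n,(u,v) in dict(tip=(368,405),low=(415,348),mid=(437,315),right=(447,293),top=(390,240)).items():
    d=T.T@(ray("scene",93+u/3,132+v/3,0)-camera_model("scene")["eye"]);o=T.T@(camera_model("scene")["eye"]-t)
    for X in (-.011,0,.011):
        k=(X-o[0])/d[0];print(n,X,((o+k*d)*1000).round(1))
E
```

```text
tip -0.011 [-11.   24.9 -14.3]
tip 0 [0.  5.7 4.6]
tip 0.011 [ 11.  -13.5  23.4]
low -0.011 [-11.   70.4 -77.4]
low 0 [  0.   52.8 -60.8]
low 0.011 [ 11.   35.2 -44.2]
mid -0.011 [ -11.    89.6 -107.2]
mid 0 [  0.   72.7 -91.6]
mid 0.011 [ 11.   55.8 -76. ]
right -0.011 [ -11.    98.2 -123.8]
right 0 [   0.    81.6 -108.8]
right 0.011 [ 11.   65.  -93.8]
top -0.011 [ -11.    57.4 -128. ]
top 0 [   0.    39.4 -113.2]
top 0.011 [ 11.   21.4 -98.3]
```

Both views agree: the link's low end is at ±35 mm, about 46 mm above the TCP, so it clears the 48 mm trays when the TCP is at z≈6 mm. I'll descend behind the dish.

```bash
python3 - <<'E'
from h import *
s=get_state();print(w2g(s['tool_pos']),g2w((.0075,-.238))-s['tool_pos'][:2])
E
```

```text
[ 0.00832813 -0.2334619 ] [-0.00034522 -0.00460011]
```

```bash
python3 -m inch '[[[0.85,0,-0.004,0,-0.005],[0.85,0,-0.005,-0.01,-0.005],[0.85,0,-0.005,-0.02,-0.005],[0.85,0,-0.005,-0.03,-0.005],[0.85,0,-0.005,-0.04,-0.005],[0.85,0,-0.005,-0.05,-0.005],[0.85,0,-0.005,-0.06,-0.005],[0.85,0,-0.005,-0.068,-0.005],[0.85,0,-0.005,-0.074,-0.005],[0.85,0,-0.005,-0.074,-0.005]]]'
python3 - <<'E'
from h import *
s=get_state();print(s['tool_pos'],w2g(s['tool_pos']),s['contact_force'],"yaw",np.degrees(np.arctan2(s['tool_rot'][1,0],s['tool_rot'][0,0])))
cv2.imwrite("pics/w3.png",get_image("wrist")[:,:,::-1])
print(g2w((.0075,-.222))-s['tool_pos'][:2], g2w((.0,-.13))-s['tool_pos'][:2])
E
```

```text
time_s: 3.58
tool_pos: [0.5721, -0.2003, 0.0039]
tool_rot: [[-0.106, 0.994, -0.005], [0.994, 0.106, 0.002], [0.002, -0.005, -1.0]]
contact_force: [0.7, -0.4, 0.1]
opening: 0.013
[ 0.57214445 -0.20031511  0.00389641] [ 0.00728918 -0.23810956] [ 0.68776686 -0.43132228  0.11677387] yaw 96.07947319589007
[-0.00148824  0.01604205] [-0.01864293  0.10673917]
```

View pics/w3.png

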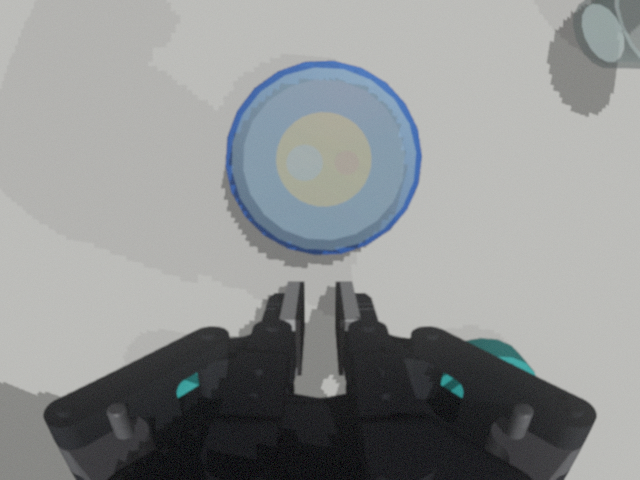

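The dish centre is at (324,158) and the finger midline at column 320, so the dish sits about 1.5 mm to +x. I'll make contact gently.

```bash
python3 -m inch '[[[0.85,0.001,0.002,0,0],[0.85,0.001,0.005,0,0],[0.85,0.0008,0.008,0,0],[0.85,0.0005,0.011,0,0],[0.85,0.0002,0.014,0,0],[0.85,-0.0002,0.017,0,0],[0.85,-0.0006,0.02,0,0],[0.85,-0.001,0.024,0,0],[0.85,-0.0014,0.028,0,0],[0.85,-0.0014,0.028,0,0]]]'
cat > look.py <<'E'
from h import *
import sys
s=get_state();print(s['tool_pos'],w2g(s['tool_pos']),s['contact_force'].round(2),"yaw",np.degrees(np.arctan2(s['tool_rot'][1,0],s['tool_rot'][0,0])))
a=get_image("wrist")[:,:,::-1].copy();b=get_image("top")[:,:,::-1].copy()
cv2.imwrite(f"pics/w{sys.argv[1]}.png",a);cv2.imwrite(f"pics/t{sys.argv[1]}.png",b)
h=cv2.cvtColor(a,cv2.COLOR_BGR2HSV)
m=((h[...,0]>98)&(h[...,0]<125)&(h[...,1]>60)&(h[...,2]>60)).astype(np.uint8)
cs,_=cv2.findContours(m,cv2.RETR_EXTERNAL,cv2.CHAIN_APPROX_NONE);c=max(cs,key=cv2.contourArea)
(u,v),r=cv2.minEnclosingCircle(c);print("px",u,v,r)
C=camera_model("wrist");H=C['hand_eye'];f=240/np.tan(np.radians(C['fov_y']/2))
T=s['tool_rot'];o=s['tool_pos']+T@H[:3,3];P=[]
for q in c[:,0]:
    d=q-np.array([C['cx'],C['cy']]);rr=np.hypot(*d);d=T@H[:3,:3]@np.array([*(d/rr*np.sin(rr/f)),np.cos(rr/f)])
    P.append((o+d*(.018-o[2])/d[2])[:2])
(x,y),r=cv2.minEnclosingCircle(np.array(P,np.float32));print("dish world",x,y,r,"gap",w2g((x,y)))
E
python3 look.py 4
```

```text
time_s: 4.47
tool_pos: [0.5711, -0.1717, 0.0049]
tool_rot: [[-0.106, 0.994, -0.004], [0.994, 0.106, 0.002], [0.002, -0.004, -1.0]]
contact_force: [-0.5, 0.2, -0.4]
opening: 0.013
[ 0.57108217 -0.17172113  0.0048649 ] [ 0.00924652 -0.20956288] [-0.53  0.2  -0.35] yaw 96.10335415597744
px 319.61322021484375 195.68206787109375 95.89006805419922
dish world 0.5666326284408569 -0.12669457495212555 0.03502048924565315 gap [ 0.00956739 -0.16431815]
```

```bash
true
```

```text
(no output)
```

View pics/w4.png

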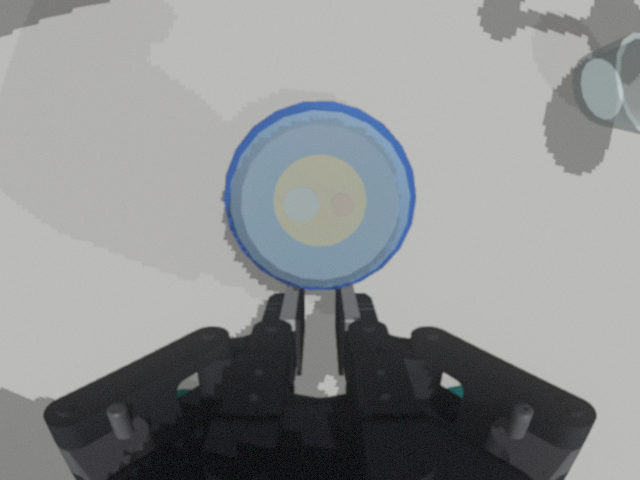

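It's cradled and centred, 45.2 mm ahead as predicted. I'll push on, drifting toward the gap's centreline.

```bash
python3 -m inch '[[[0.85,-0.0008,0.004,0,0],[0.85,-0.0024,0.0115,0,0],[0.85,-0.004,0.019,0,0],[0.85,-0.0056,0.0265,0,0],[0.85,-0.0072,0.034,0,0],[0.85,-0.0088,0.0415,0,0],[0.85,-0.0104,0.049,0,0],[0.85,-0.012,0.0565,0,0],[0.85,-0.0134,0.063,0,0],[0.85,-0.014,0.066,0,0]]]'
python3 look.py 5
```

```text
time_s: 5.4
tool_pos: [0.5569, -0.1052, 0.0048]
tool_rot: [[-0.107, 0.994, -0.005], [0.994, 0.107, 0.002], [0.002, -0.004, -1.0]]
contact_force: [-0.1, -0.8, -0.1]
opening: 0.0127
[ 0.55685809 -0.10522826  0.00476655] [ 0.00210976 -0.14194119] [-0.11 -0.77 -0.12] yaw 96.13001576302084
px 319.5978698730469 195.83535766601562 95.94601440429688
dish world 0.5524730086326599 -0.06042392924427986 0.035074058920145035 gap [ 0.00247132 -0.09692424]
```

View pics/w5.png

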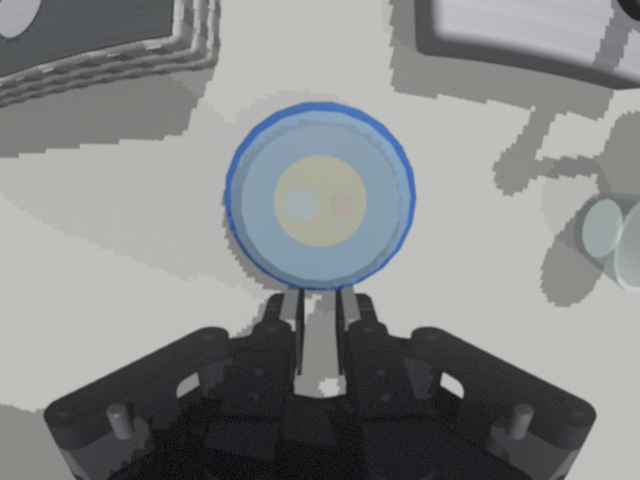

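View pics/t5.png

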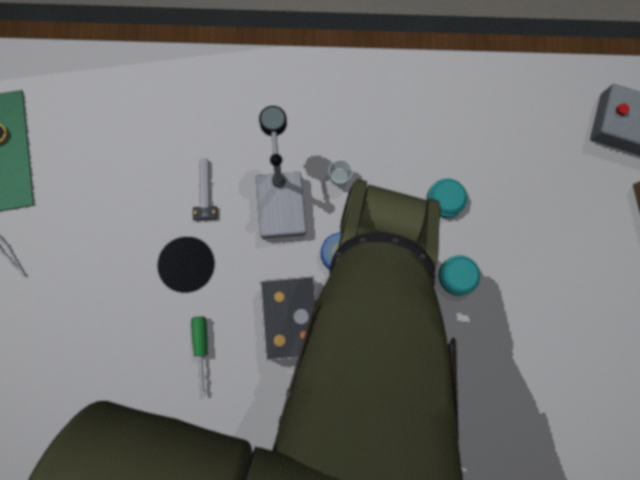

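The view shows the tray's lower corner at about (217,62) and the foot's lower corner at about (417,53). I'll check the gap centre from these.

```bash
cat >> h.py <<'E'
def wray(s,u,v,z):
    C=camera_model("wrist");H=C['hand_eye'];f=240/np.tan(np.radians(C['fov_y']/2));T=s['tool_rot'];o=s['tool_pos']+T@H[:3,3]
    d=np.array([u-C['cx'],v-C['cy']]);r=np.hypot(*d);d=T@H[:3,:3]@np.array([*(d/r*np.sin(r/f)),np.cos(r/f)])
    return o+d*(z-o[2])/d[2]
E
python3 - <<'E'
from h import *
s=get_state()
for z in(0,.005,.01):print("tray",z,w2g(wray(s,217,62,z)),w2g(wray(s,217,30,z)))
for z in(0,.003):print("foot",z,w2g(wray(s,417,53,z)),w2g(wray(s,416,25,z)))
print("foot top",w2g(wray(s,433,20,.03)))
print("tray top",w2g(wray(s,173,37,.048)))
a=cv2.imread("pics/w5.png")[0:110,150:480];cv2.imwrite("pics/w5c.png",np.clip(cv2.resize(a,None,fx=2.4,fy=2.4,interpolation=cv2.INTER_CUBIC).astype(float)*1.3,0,255).astype(np.uint8))
print(g2w((0,-.12))-s['tool_pos'][:2])
E
```

```text
tray 0 [-0.03915657 -0.04266169] [-0.03950092 -0.02860802]
tray 0.005 [-0.03774    -0.04380104] [-0.03807273 -0.03022143]
tray 0.01 [-0.03632343 -0.0449404 ] [-0.03664454 -0.03183484]
foot 0 [ 0.04138853 -0.03894668] [ 0.04125861 -0.02662555]
foot 0.003 [ 0.04060833 -0.03970548] [ 0.04048104 -0.02763371]
foot top [ 0.03936662 -0.0342341 ]
tray top [-0.03895255 -0.04459825]
[-0.00453143  0.02203545]
```

View pics/w5c.png

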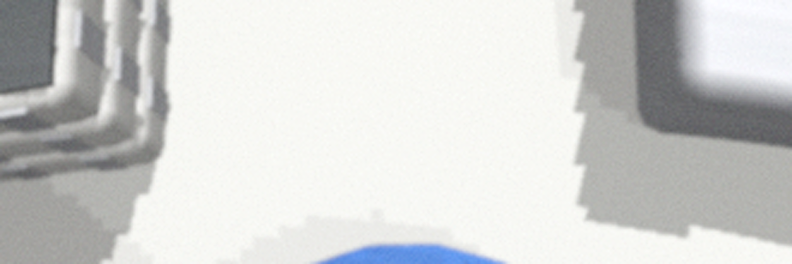

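```bash
python3 -m inch '[[[0.85,-0.0006,0.003,0,0],[0.85,-0.0013,0.008,0,0],[0.85,-0.0020,0.013,0,0],[0.85,-0.0027,0.018,0,0],[0.85,-0.0034,0.023,0,0],[0.85,-0.0040,0.027,0,0],[0.85,-0.0045,0.031,0,0],[0.85,-0.005,0.034,0,0],[0.85,-0.0053,0.0366,0,0],[0.85,-0.0053,0.0366,0,0]]]'
python3 look.py 6; python3 - <<'E'
import cv2,numpy as np
a=cv2.imread("pics/w6.png")[0:250,160:480];cv2.imwrite("pics/w6c.png",np.clip(cv2.resize(a,None,fx=2.4,fy=2.4,interpolation=cv2.INTER_CUBIC).astype(float)*1.3,0,255).astype(np.uint8))
E
```

```text
time_s: 6.33
tool_pos: [0.5516, -0.0685, 0.0048]
tool_rot: [[-0.107, 0.994, -0.005], [0.994, 0.107, 0.002], [0.002, -0.005, -1.0]]
contact_force: [0.2, -0.0, 0.3]
opening: 0.0131
[ 0.55161699 -0.06853835  0.00476652] [ 0.00076484 -0.10490324] [ 0.16 -0.05  0.29] yaw 96.15757215730132
px 320.12298583984375 195.8000946044922 96.39399719238281
dish world 0.5470348596572876 -0.023559272289276123 0.0351533517241478 gap [ 0.00094886 -0.05969174]
```

View pics/w6c.png

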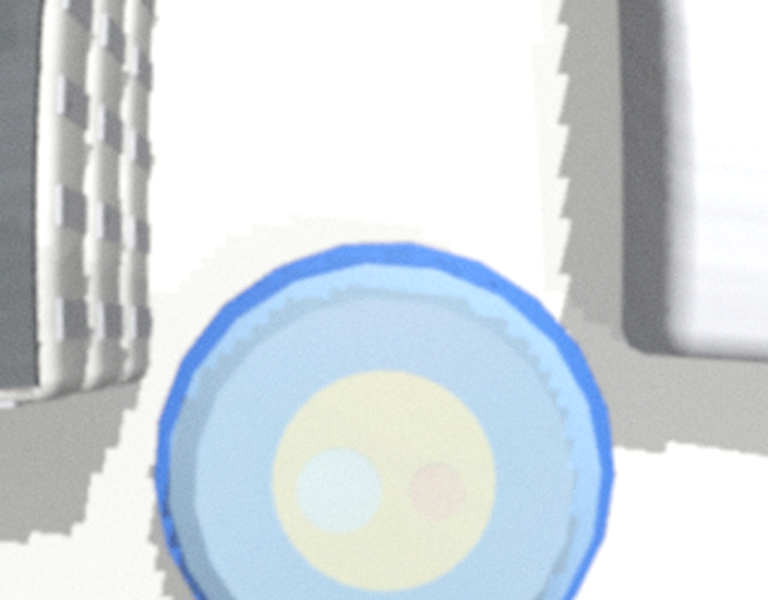

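```bash
python3 - <<'E'
from h import *
s=get_state()
for v,t,f in((2,155,623),(60,153,621),(125,150,622)):
  print("tray",[w2g(wray(s,160+t/2.4,v,z)).round(4).tolist() for z in(0,.008)],"foot",w2g(wray(s,160+f/2.4,v,0)).round(4))
E
```

```text
tray [[-0.0382, 0.021], [-0.036, 0.0177]] foot [0.0417 0.0212]
tray [[-0.0378, -0.005], [-0.0356, -0.0068]] foot [ 0.0406 -0.0048]
tray [[-0.0382, -0.032], [-0.0361, -0.0324]] foot [ 0.0408 -0.0319]
```

The wrist view puts the gap's centre 1–2 mm further to +x than my first estimate, so I'll nudge +0.8 mm and ease in.

```bash
python3 -m inch '[[[0.85,0.0002,0.002,0,0],[0.85,0.0003,0.005,0,0],[0.85,0,0.008,0,0],[0.85,-0.0003,0.011,0,0],[0.85,-0.0006,0.014,0,0],[0.85,-0.0009,0.017,0,0],[0.85,-0.0012,0.02,0,0],[0.85,-0.0015,0.023,0,0],[0.85,-0.0018,0.026,0,0],[0.85,-0.0018,0.026,0,0]]]'
python3 look.py 7; python3 - <<'E'
import cv2,numpy as np
a=cv2.imread("pics/w7.png")[50:300,160:480];cv2.imwrite("pics/w7c.png",np.clip(cv2.resize(a,None,fx=2.4,fy=2.4,interpolation=cv2.INTER_CUBIC).astype(float)*1.3,0,255).astype(np.uint8))
E
```

```text
time_s: 7.27
tool_pos: [0.5498, -0.0424, 0.0047]
tool_rot: [[-0.107, 0.994, -0.005], [0.994, 0.107, 0.002], [0.002, -0.005, -1.0]]
contact_force: [0.2, -0.6, -0.9]
opening: 0.0125
[ 0.54977085 -0.04238358  0.00474214] [ 0.00168559 -0.07869957] [ 0.17 -0.55 -0.89] yaw 96.16819115666779
px 319.4606628417969 194.90994262695312 96.7994384765625
dish world 0.5451808571815491 0.0025982370134443045 0.03514700010418892 gap [ 0.00186208 -0.03348452]
```

View pics/w7c.png

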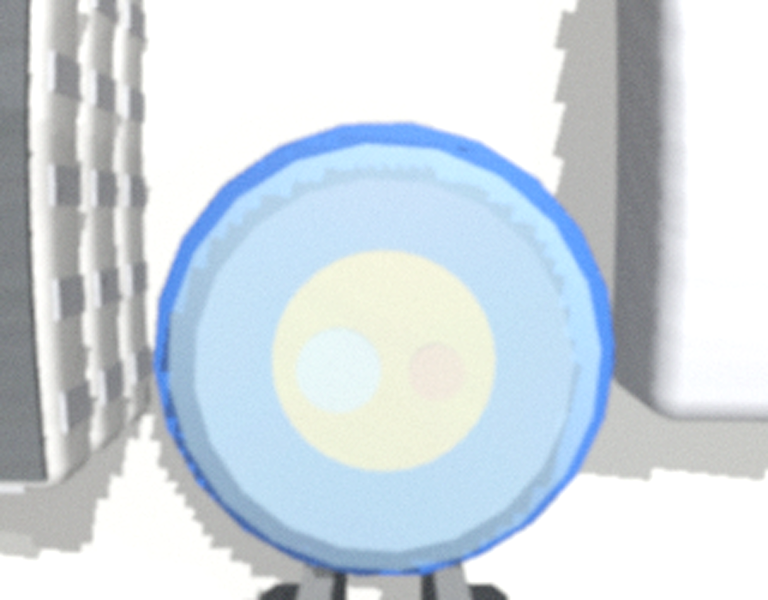

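No contact, but at dish height there is about 2 mm of clearance on the tray side and 5 mm on the foot side. I'll nudge another +1 mm toward the foot.

```bash
python3 -m inch '[[[0.85,0.0004,0.002,0,0],[0.85,0.0006,0.006,0,0],[0.85,0.0003,0.010,0,0],[0.85,-0.0002,0.014,0,0],[0.85,-0.0006,0.018,0,0],[0.85,-0.001,0.022,0,0],[0.85,-0.0015,0.026,0,0],[0.85,-0.002,0.03,0,0],[0.85,-0.0025,0.033,0,0],[0.85,-0.0025,0.033,0,0]]]'
python3 look.py 8; python3 - <<'E'
import cv2,numpy as np
a=cv2.imread("pics/w8.png")[50:300,160:480];cv2.imwrite("pics/w8c.png",np.clip(cv2.resize(a,None,fx=2.4,fy=2.4,interpolation=cv2.INTER_CUBIC).astype(float)*1.3,0,255).astype(np.uint8))
E
```

```text
time_s: 8.2
tool_pos: [0.5472, -0.0092, 0.0047]
tool_rot: [[-0.108, 0.994, -0.005], [0.994, 0.108, 0.002], [0.002, -0.005, -1.0]]
contact_force: [-0.5, -0.3, -0.8]
opening: 0.0127
[ 0.54722505 -0.00918433  0.0047404 ] [ 0.00265305 -0.04541691] [-0.51 -0.31 -0.8 ] yaw 96.18258343957912
px 320.3629150390625 195.24356079101562 96.72472381591797
dish world 0.5428242087364197 0.03607543930411339 0.035092659294605255 gap [3.04693471e-03 5.46077855e-05]
```

View pics/w8c.png

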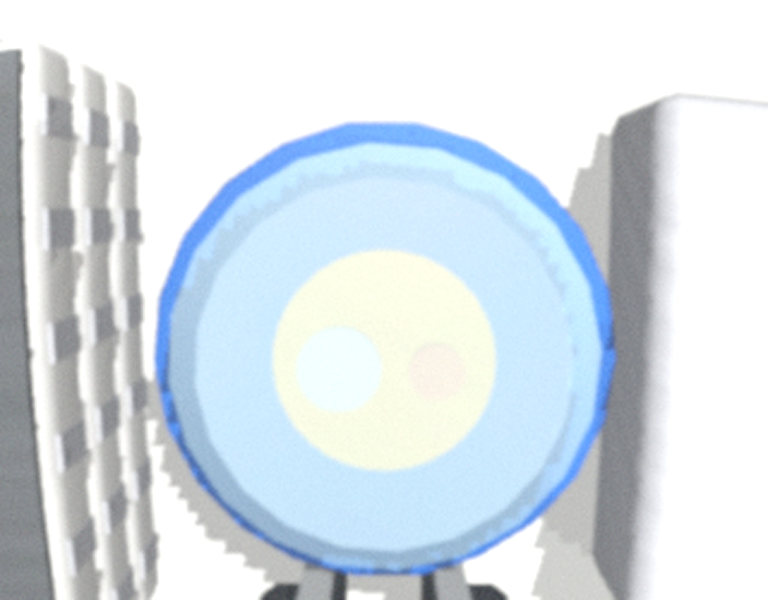

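View pics/w8.png

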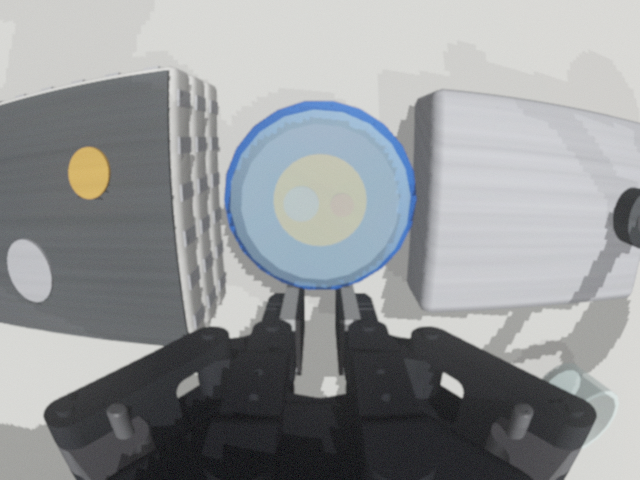

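The dish is mid-gap with about 3 mm of clearance on each side, and the forces are negligible. I'll go straight on.

```bash
python3 -m inch '[[[0.85,-0.0003,0.003,0,0],[0.85,-0.0008,0.008,0,0],[0.85,-0.0013,0.0125,0,0],[0.85,-0.0018,0.017,0,0],[0.85,-0.0022,0.0215,0,0],[0.85,-0.0027,0.026,0,0],[0.85,-0.0032,0.0305,0,0],[0.85,-0.0037,0.035,0,0],[0.85,-0.0042,0.04,0,0],[0.85,-0.0042,0.04,0,0]]]'
python3 look.py 9
```

```text
time_s: 9.13
tool_pos: [0.543, 0.0312, 0.0047]
tool_rot: [[-0.108, 0.994, -0.005], [0.994, 0.108, 0.002], [0.003, -0.005, -1.0]]
contact_force: [-0.9, 0.1, -0.0]
opening: 0.013
[0.54300165 0.03120451 0.00474696] [ 0.00271001 -0.0048079 ] [-0.9   0.08 -0.04] yaw 96.19975912381345
px 319.9910888671875 195.28379821777344 96.38609313964844
dish world 0.5385077595710754 0.07643754035234451 0.03509652987122536 gap [0.00300854 0.04064684]
```

View pics/w9.png

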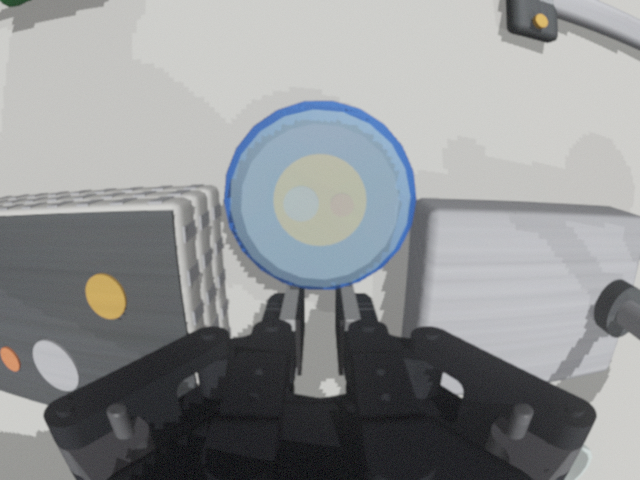

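```bash
python3 -m inch '[[[0.85,-0.0003,0.003,0,0],[0.85,-0.0008,0.008,0,0],[0.85,-0.0013,0.013,0,0],[0.85,-0.0019,0.018,0,0],[0.85,-0.0024,0.023,0,0],[0.85,-0.0029,0.028,0,0],[0.85,-0.0035,0.033,0,0],[0.85,-0.004,0.038,0,0],[0.85,-0.0044,0.042,0,0],[0.85,-0.0044,0.042,0,0]]]'
python3 look.py 10
```

```text
time_s: 10.07
tool_pos: [0.5386, 0.0733, 0.0047]
tool_rot: [[-0.108, 0.994, -0.005], [0.994, 0.108, 0.002], [0.003, -0.005, -1.0]]
contact_force: [0.6, 0.2, 0.7]
opening: 0.0128
[0.53859343 0.07334293 0.00474701] [0.00276757 0.03756044] [0.6  0.15 0.66] yaw 96.22539672583619
px 319.51373291015625 194.88812255859375 96.04126739501953
dish world 0.5339908003807068 0.11857857555150986 0.035127900540828705 gap [0.00295825 0.08302923]
```

View pics/w10.png

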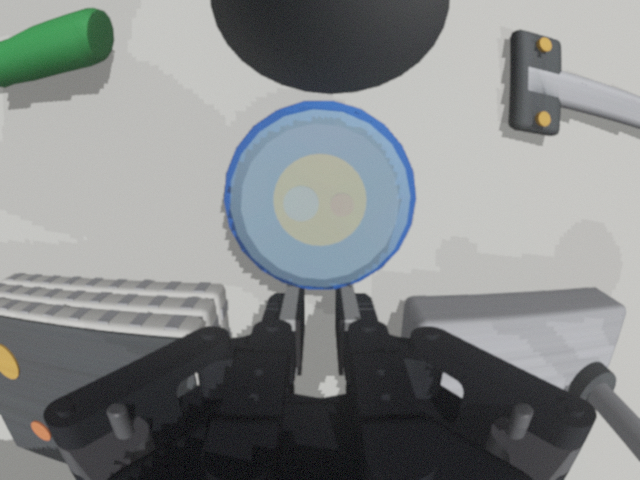

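The dish is through. The mat's near arc runs from (212,0) through (330,92) to (448,0). I'll fit the mat from this arc.

```bash
python3 - <<'E'
from h import *
from scipy.optimize import least_squares
s=get_state();a=cv2.imread("pics/w10.png");g=a.max(2)
m=(g<85).astype(np.uint8);m[110:]=0
c=big(m,(330,20))[:,0];c=c[(c[:,1]>2)]
P=np.array([wray(s,*q,0)[:2] for q in c])
r=least_squares(lambda p:np.hypot(*(P-p).T)-.05,[.527,.21],loss='soft_l1',f_scale=.001);print(r.x,w2g(r.x),np.std(r.fun)*1000)
t=s['tool_pos'][:2];d=np.array([.53399,.11858]);print("delta",r.x-d)
E
```

```text
[0.52842298 0.20822593] [0.00686995 0.1727641 ] 0.23753373077042897
delta [-0.00556702  0.08964593]
```

```bash
python3 -m inch '[[[0.85,-0.0002,0.003,0,0],[0.85,-0.0005,0.009,0,0],[0.85,-0.0009,0.015,0,0],[0.85,-0.0013,0.021,0,0],[0.85,-0.0017,0.027,0,0],[0.85,-0.002,0.033,0,0],[0.85,-0.0024,0.039,0,0],[0.85,-0.0028,0.045,0,0],[0.85,-0.0031,0.05,0,0],[0.85,-0.0031,0.05,0,0]]]'
python3 look.py 11
python3 - <<'E'
from h import *
from scipy.optimize import least_squares
s=get_state();a=cv2.imread("pics/w11.png");g=a.max(2)
m=(g<85).astype(np.uint8);m[200:]=0
c=big(m,(320,60))[:,0];c=c[(c[:,1]>2)]
P=np.array([wray(s,*q,0)[:2] for q in c])
r=least_squares(lambda p:np.hypot(*(P-p).T)-.05,[.527,.21],loss='cauchy',f_scale=.0005);print(r.x,np.median(abs(r.fun))*1000)
E
```

```text
time_s: 11.0
tool_pos: [0.5355, 0.1237, 0.0048]
tool_rot: [[-0.109, 0.994, -0.005], [0.994, 0.109, 0.002], [0.003, -0.005, -1.0]]
contact_force: [0.3, -0.2, -0.3]
opening: 0.0127
[0.53549203 0.12367042 0.00475431] [0.00498779 0.0879345 ] [ 0.35 -0.19 -0.27] yaw 96.25364756580963
px 319.7854309082031 193.19168090820312 97.52448272705078
dish world 0.5308970808982849 0.16952122747898102 0.035639841109514236 gap [0.00525093 0.13401422]
[0.5284508  0.20618065] 0.9250558310072536
```

View pics/w11.png

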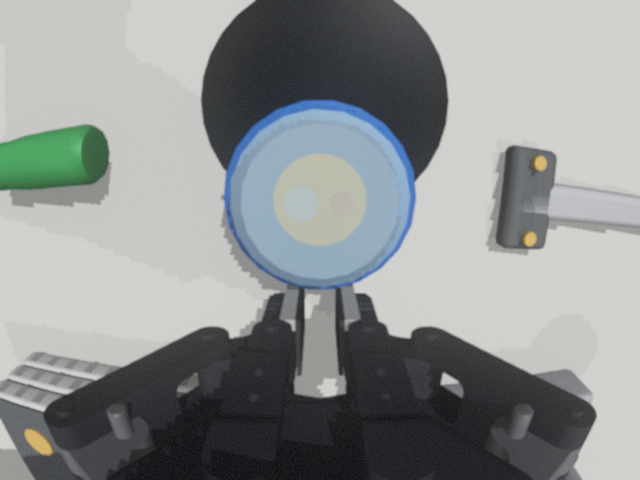

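The dish is half onto the mat with about 38 mm left to go.

```bash
python3 -m inch '[[[0.85,-0.0002,0.003,0,0],[0.85,-0.0005,0.008,0,0],[0.85,-0.0009,0.013,0,0],[0.85,-0.0012,0.018,0,0],[0.85,-0.0015,0.023,0,0],[0.85,-0.0018,0.028,0,0],[0.85,-0.0021,0.033,0,0],[0.85,-0.0023,0.036,0,0],[0.85,-0.0024,0.0385,0,0],[0.85,-0.0024,0.0385,0,0]]]'
python3 look.py 12
```

```text
time_s: 11.93
tool_pos: [0.5331, 0.1619, 0.0047]
tool_rot: [[-0.109, 0.994, -0.005], [0.994, 0.109, 0.002], [0.003, -0.005, -1.0]]
contact_force: [0.1, -0.1, -0.9]
opening: 0.0128
[0.53310649 0.16185566 0.00473627] [0.00664011 0.12615849] [ 0.14 -0.11 -0.85] yaw 96.25280583561864
px 319.4006042480469 194.4316864013672 97.97235107421875
dish world 0.5283451676368713 0.20724856853485107 0.03557920828461647 gap [0.00668955 0.17180039]
```

View pics/w12.png

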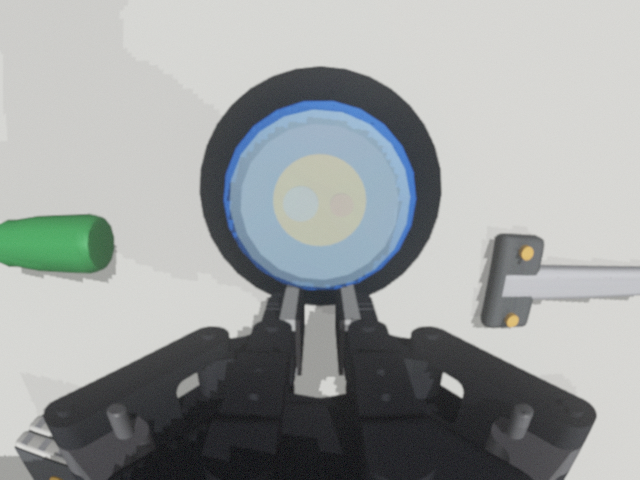

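The dish is centred on the mat at about (320,195), with black all around it. I'll back off, lift and check.

```bash
python3 -m inch '[[[0.85,0.0003,-0.003,0,0],[0.85,0.001,-0.01,0,0],[0.85,0.0018,-0.018,0,0],[0.85,0.002,-0.02,0.005,0],[0.85,0.002,-0.02,0.02,0],[0.85,0.002,-0.02,0.045,0],[0.85,0.002,-0.02,0.075,0],[0.85,0.002,-0.02,0.1,0],[0.85,0.002,-0.02,0.12,0],[0.85,0.002,-0.02,0.12,0]]]'
python3 -m inch '[[[0.85,0,-0.01,0.02,0],[0.85,0,-0.03,0.03,0],[0.85,0,-0.06,0.03,0],[0.85,0,-0.09,0.03,0],[0.85,0,-0.12,0.03,0],[0.85,0,-0.15,0.03,0],[0.85,0,-0.18,0.03,0],[0.85,0,-0.2,0.03,0],[0.85,0,-0.2,0.03,0],[0.85,0,-0.2,0.03,0]]]'
python3 - <<'E'
from h import *
s=get_state();print(s['contact_force'],s['tool_pos'])
b=get_image("top")[:,:,::-1].copy();cv2.imwrite("pics/t13.png",b);c=get_image("scene")[:,:,::-1];cv2.imwrite("pics/s13.png",c)
h=cv2.cvtColor(b,cv2.COLOR_BGR2HSV)
g=b.max(2)
m=((h[...,0]>98)&(h[...,0]<125)&(h[...,1]>60)&(g>30)).astype(np.uint8);m[:,:150]=0;m[:,230:]=0
cs,_=cv2.findContours(m,cv2.RETR_EXTERNAL,cv2.CHAIN_APPROX_NONE);k=max(cs,key=cv2.contourArea)
P=np.array([ray("top",*q[0],.018)[:2] for q in k],np.float32);print(cv2.minEnclosingCircle(P),"mat top 0.528,0.2085")
E
```

```text
time_s: 12.87
tool_pos: [0.5369, 0.1413, 0.1295]
tool_rot: [[-0.108, 0.994, 0.002], [0.994, 0.108, 0.003], [0.003, 0.002, -1.0]]
contact_force: [0.9, 0.3, 0.7]
opening: 0.0127
time_s: 13.7
tool_pos: [0.5366, -0.0597, 0.1591]
tool_rot: [[-0.106, 0.994, 0.001], [0.994, 0.106, 0.003], [0.003, 0.002, -1.0]]
contact_force: [0.5, 0.2, 0.2]
opening: 0.0125
[0.54074909 0.18734939 0.22642721] [ 0.53657479 -0.05971547  0.15910803]
((0.5280054807662964, 0.2077184021472931), 0.03913803771138191) mat top 0.528,0.2085
```

View pics/t13.png

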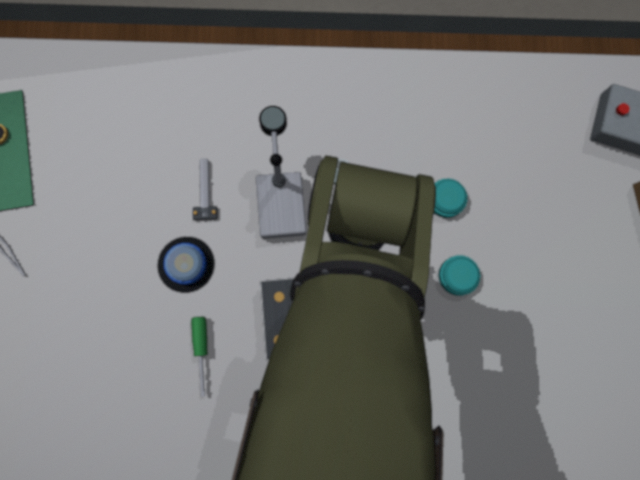

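View pics/s13.png

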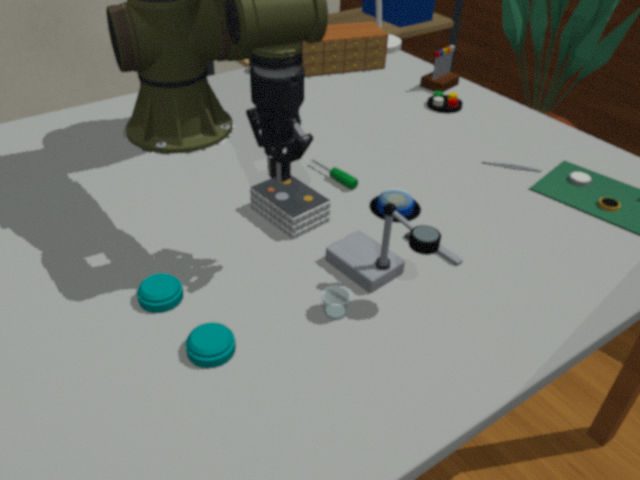

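The dish is centred on the mat at top-view pixel (186,264). The opener, screwdriver and cup are unmoved, and the arm is clear.

```bash
python3 -c "
from workcell import *
print(close_job())"
```

```text
the job is handed in; nothing more can be done
None
```

I pushed the blue dish through the gap with the nearly closed fingertips acting as a small V-cradle, and it now rests wholly on the black mat. I then backed off, lifted clear and handed the job in at about 14 s of the 48 s allowed.

**Final checks:**
- **Dish on mat:** the top view puts the dish and mat centres within about 1 mm of each other.
- **Other items:** the parts cup, case opener and screwdriver look unmoved in the pictures. The arm was clear of everything.
- **Forces:** the force readings I took between moves stayed around 1 N. The pictures in the gap showed about 3 mm of clearance on each side, so I saw no contact with the trays or the foot.

**Disagreement:** the wrist camera put the gap's centre 1–2.5 mm farther toward the loupe stand than the top view did. I followed the wrist view, so by the first estimate the dish passed about 2.7 mm off centre, which is still within the 6 mm limit. The last top-view circle for the dish came out slightly too large (39 mm radius instead of 35), probably because its edge blends with the dark mat.

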